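# Gauge the tube reader and plug in its service plug

## Task

Set up the tube reader for its calibration with the green gauge. Take the green gauge out of the white caddy, stand it fully down in the light-blue stand and let go, then take it again by its narrow ends (the blue scan heads leave no room for fingers at its broad faces) and push its blade into the reader's slot until the handle sits flat on the deck. After that plug the orange service plug fully home in the reader's socket, and leave the red gauge, the tube rack, the mouse and the bottle where they are.

Things in the scene. Friction and masses are not known exactly. Their poses are not given: they have to be found in the camera images.
- green_gauge: Gauge to use: green handle 40 (x) x 20 (y) x 40 (z) mm; steel blade 28 (x) x 6 (y) mm reaches 32 mm down from it (last 4 mm 24 x 4). Origin: centre of the handle's underside, the shoulder that stops on a slot's rim. Broad faces look along y (20 mm grasp), narrow ends along x (40 mm grasp); either way round is right. 100 g. Starts upright in a caddy bay, origin 40 mm over the bench.
- red_gauge: The other gauge: red handle, same shape and origin, blade 8 mm thick. In the other bay of the caddy; to be left there.
- caddy: White fixed block 136 (x) x 50 (y) x 40 (z) mm, origin: centre of underside. Two bays at x = -29 and +29 mm, each 32 (x) x 10 (y) mm, right through; gauges stand in them with x along the caddy's x. White walls 26 mm wide in y rise to z = 74 mm at both ends and between the bays, 4 mm from the handles' narrow ends, so a gauge here can be gripped only by its broad faces.
- stand: Light-blue stand, fixed, 80 (x) x 60 (y) x 40 (z) mm block with one vertical slot through its middle; origin at the centre of its underside. It and the plug may have changed places.
- stand_slot (a point): Middle of the stand's slot mouth, on its top, 40 mm over the bench. Slot 32 (x) x 10 (y) mm, right through, 2 mm chamfer; the top around it is free. Axes as the stand's. A gauge is fully down when its origin is at this height, its x along this x.
- reader: Fixed light grey block 130 (x) x 190 (y) x 50 (z) mm, origin: centre of underside; its flat top is the deck. Two blue scan heads, each 60 (x) x 17 (y) mm and 55 mm high above the deck (tops 105 mm over the bench), stand to either side (+-y) of the slot, inner faces 50 mm apart.
- slot (a point): Middle of the mouth of the blade slot, black outline, on the deck 50 mm over the bench, between the scan heads (reader x = 0, y = -36 mm). Vertical, 30 (x) x 8 (y) mm, right through, 2 mm chamfer. Axes as the reader's. Gauge home: its origin at this point, its x along this x, either way round.
- socket (a point): Middle of the mouth of the plug socket, orange outline, on the deck 50 mm over the bench (reader x = 0, y = 52 mm). Vertical, 29 (x) x 21 (y) mm, right through, 2 mm chamfer. Axes as the reader's. A scan head stands 46 mm off on the -y side; free to +-x. Plug home: its origin at this point, its x along this x, either way round.
- plug: Orange service plug: head 36 (x) x 28 (y) x 30 (z) mm, with a black block 27 (x) x 19 (y) mm reaching 18 mm down from its underside. Origin: centre of the head's underside, which stops on the deck. Starts standing upright on the bench on its black block (origin 18 mm up). 60 g. It and the stand may have changed places.
- tube_rack: Bystander: light-blue rack of capped tubes, 104 x 104 x 80 mm, on the bench; origin at the centre of its underside.
- mouse: Bystander: grey computer mouse, 105 (x) x 60 (y) x 33 mm; origin at the centre of its underside.
- sanitiser: Bystander: bottle, 60 mm across, 130 mm high; origin at the centre of its underside.
Mind the look-alikes: they are no part of the job. Of the things shaped like the green_gauge, the green one is meant. Leave any pink look-alike of the stand alone.

How it is judged:
On the way, in this order (a step that is already met when the one before it is completed fails the run):
1. the green gauge stands fully down in the light-blue stand, released (horizontal distance between green_gauge and stand_slot below 0.007 m and z of green_gauge in the frame of stand_slot between -0.003 and 0.003 m and angle between green_gauge's own z axis and vertical below 0.07 rad and angle between the x axis of green_gauge and the x axis of stand_slot, either way round below 0.3 rad and linear speed of green_gauge below 0.02 m/s and contact force between the fingers and green_gauge below 0.2 N), for 0.15 s.
2. the green gauge's blade is fully in the reader's slot, shoulder flat on the deck, released, before the plug is in (horizontal distance between green_gauge and slot below 0.004 m and z of green_gauge in the frame of slot between -0.003 and 0.003 m and angle between green_gauge's own z axis and vertical below 0.07 rad and angle between the x axis of green_gauge and the x axis of slot, either way round below 0.12 rad and linear speed of green_gauge below 0.02 m/s and contact force between the fingers and green_gauge below 0.2 N and not (horizontal distance between plug and socket below 0.004 m and z of plug in the frame of socket between -0.003 and 0.003 m and angle between plug's own z axis and vertical below 0.07 rad and angle between the x axis of plug and the x axis of socket, either way round below 0.12 rad and linear speed of plug below 0.02 m/s and contact force between the fingers and plug below 0.2 N)), for 0.15 s.
At the end, for the whole second after the job is handed in: Green gauge in the reader slot and orange plug in the socket: each within 4 mm of centre in plan, 3 mm of fully home in height, upright within 0.07 rad, turned with its slot within 0.12 rad, released and at rest. Red gauge still in its bay (horizontal distance between green_gauge and slot below 0.004 m and z of green_gauge in the frame of slot between -0.003 and 0.003 m and angle between each of green_gauge, plug's own z axis and vertical below 0.07 rad and angle between the x axis of green_gauge and the x axis of slot, either way round below 0.12 rad and linear speed of each of green_gauge, plug, red_gauge below 0.02 m/s and contact force between the fingers and green_gauge below 0.2 N and horizontal distance between plug and socket below 0.004 m and z of plug in the frame of socket between -0.003 and 0.003 m and angle between the x axis of plug and the x axis of socket, either way round below 0.12 rad and contact force between the fingers and plug below 0.2 N); the robot touches nothing.
It fails at once if the red gauge is moved more than 15 mm or tipped (distance of red_gauge from where it was at the start of the episode above 0.015 m or angle between red_gauge's own z axis and vertical above 0.3 rad).
It fails at once if the tube rack is moved more than 20 mm or tipped (distance of tube_rack from where it was at the start of the episode above 0.02 m or angle between tube_rack's own z axis and vertical above 0.3 rad).
It fails at once if the mouse is moved more than 20 mm or tipped (distance of mouse from where it was at the start of the episode above 0.02 m or angle between mouse's own z axis and vertical above 0.3 rad).
It fails at once if the bottle is moved more than 20 mm or tipped (distance of sanitiser from where it was at the start of the episode above 0.02 m or angle between sanitiser's own z axis and vertical above 0.3 rad).
It also fails if it takes over 72 s, if anything falls off the work surface, if the arm or the gripper's body presses on something with over 40 N, if the wrist force passes 120 N, or if a joint passes its speed limit or range.

## Robot

A 6-joint arm with a two-finger parallel gripper is mounted at the origin on the work surface. World frame = base frame: x ahead of the robot, y to its left, z up, the work surface at z = 0. Lengths are in m, angles in rad, forces in N, time in s.
With the tool pointing down it reaches from about 0.375 to 0.9 m from the base axis. Payload 3.1 kg.
Tool frame: the origin (TCP) lies between the finger pads; the fingertips stand 22 mm ahead of it and the grasp point (between the pads) lies 3 mm ahead of it; z points along the fingers, y is the line along which they close (so a half turn about z gives the same grasp; the last joint's range is limited). The gripper opens to 87 mm and grips with 3 to 60 N. Pads are 19 mm wide; open, the fingers measure 117 mm over their backs; the gripper's body (75 mm by 190 mm) begins 51 mm behind the grasp point.
Start: joints at [0.924, 0.527, 1.433, -0, 1.181, -0.178], TCP at [0.282, 0.558, 0.245] pointing down, gripper open.
Joint ranges: [-3.08, 3.08], [-0.75, 2.2], [0.22, 2.44], [-1.43, 4.57], [0, 2.65], [-2.85, 2.85]. Speed limits (rad/s): [2.79, 2.79, 3.14, 3.14, 3.14, 3.14].

## Interface

Orientations are given as a unit quaternion [x, y, z, w].
In Python, from rig import robot gives the robot as it stands.
- The arm moves only by the tool move_arm, never from a script. Its argument "series" is text: rows parted by semicolons, each of 6 numbers parted by spaces: the shift along the tool's x, y, z in mm, then the turn, a rotation vector about the tool's x, y, z in degrees. In form: dx dy dz ax ay az; .... A call has 1 to 8 rows; each row is the pose to reach, as a shift and turn from the pose commanded when the call began, along the tool's axes at that moment; what a row does not reach only later rows make up. A row lasts 1/12 s, in which the tool goes at most 41.7 mm and 7.16 degrees, less where a joint would pass 70% of its speed; a pose out of reach is approached as far as the arm can. A call with a gripper value outside its range is refused whole. "jaw" is the opening, from 0 (shut) to 1 (fully open), set as the call begins (left out, the last holds). The fingers move at their own pace and stop on an object; "newtons" is the grip in N (left out, the last holds). Time passes only in rows, so rows that repeat a pose let the fingers close. It gives the time, the measured TCP pose, the force, the opening and the grip force at its end, in the units of the state.
- robot.get_obs(): the state, without advancing time (a new reading comes with each control period).
- robot.camera(name): name is "scene" or "top"; returns a dict with "img" (400x640x3 uint8, red, green, blue), "mtx" (3x3 intrinsics, pixels), "distortion" ([k1, k2, p1, p2, k3] as OpenCV has them; the pictures are not rectified), "world_to_cam" (4x4, takes a point from world to camera coordinates). Camera axes: x right, y down, z forward; pixel columns grow to the right and rows downward; lengths in m; the calibration is good to about 2 mm. A picture is of the moment at which its call begins. There is no depth.
- robot.hand_in(): hands the job in; it is judged then, once.
Trained networks look in a picture, given as the dict that the camera call returned (one of the last four; its "shot" number tells which), for a name from the list of things; names that differ only in an ending like _2 or _b are one class to them, and where a whole thing is asked for, a point or a joint stands for the part that bears it (a point fixed in the world has none). Each returns a list of dicts, best first, with "p" (0 to 1); they miss things now and then, are a little off and sometimes report something else, mostly with a low value. They report only what shows in the picture. A call takes as long as a camera call. They do not tell look-alikes from the thing itself.
- robot.search_frame(picture, thing): "xyz" ([x, y, z] in m, in world coordinates, good to about 4 mm: the middle of the surface that is visible of it).
- robot.tip_of(picture, thing): "xyz" ([x, y, z] in m, in world coordinates, good to about 4 mm: a listed point, or the origin of a listed thing).
The state is a dict: "time": time; "q": joint angles; "joint_velocities": joint speeds; "joint_torque": joint torques, N m; "position": TCP position; "tool_rot": TCP orientation; "ft_force": force on the tool from outside, world axes, zero at the start; "moment": the same for the moment, N m; "grip_width": finger opening in m; "grip_force": force on a finger pad.
Only numpy, scipy, OpenCV 4.12 (cv2) and the standard library are available. Lean on these libraries where they do the work, as an engineer would, in place of code of your own. Each camera call takes 0.05 s, during which the arm holds its last target. There are 200 camera calls.

## Working session

There is one attempt and no reset: what is moved stays moved. The work goes in short steps, Python scripts to look and compute and a tool call to move; the robot and the scene stay as the last step left them, time stands still between calls to the robot, and variables do not carry over. Pictures are saved under pics/ and viewed, at most 10 in all, crops included, and the job is handed in when it is done.

Besides the shell and the picture viewer there is one more tool, called after ">>>" by a JSON object that holds its "name" and its "arguments", one argument or row to a line. move_arm: Moves the arm, as the interface text tells. Its arguments: {"type":"object","properties":{"series":{"type":"string"},"jaw":{"type":"number"},"newtons":{"type":"number"}},"required":["series"]}

```bash
mkdir -p pics; ls
python3 - <<'E'
from rig import robot
import cv2
for n in ("top","scene"):
    p=robot.camera(n); cv2.imwrite(f"pics/{n}0.png",p["img"][:,:,::-1])
    print(n,p["mtx"].tolist(),p["distortion"],p["world_to_cam"].round(4).tolist())
    for t in ("green_gauge","red_gauge","caddy","stand","stand_slot","reader","slot","socket","plug","tube_rack","mouse","sanitiser"):
        print(t,[(r["xyz"],round(r["p"],2)) for r in robot.tip_of(p,t)][:3])
print(robot.get_obs())
E
```

```text
pics
top [[379.8619876505706, 0.0, 320.3704441217297], [0.0, 379.8619876505706, 196.47291791515056], [0.0, 0.0, 1.0]] [-0.02261131  0.          0.          0.          0.        ] [[0.0159, -0.9999, 0.0003, -0.0737], [-0.9784, -0.0157, -0.2062, 0.5801], [0.2062, 0.003, -0.9785, 0.9656], [0.0, 0.0, 0.0, 1.0]]
green_gauge [([0.4343, 0.3083, 0.0399], 0.59), ([0.3389, 0.3352, 0.0358], 0.57), ([0.3378, 0.24, 0.029], 0.52)]
red_gauge [([0.4917, 0.3006, 0.042], 0.76), ([0.5432, -0.1745, 0.0451], 0.68)]
caddy [([0.4566, 0.3031, 0.0011], 0.84)]
stand [([0.4587, 0.0125, -0.0029], 0.87), ([0.3442, -0.074, -0.0012], 0.64), ([0.4105, 0.1365, -0.002], 0.58)]
stand_slot [([0.4617, 0.011, 0.038], 0.95), ([0.4059, 0.1411, 0.0368], 0.94), ([0.3418, -0.0709, 0.0406], 0.69)]
reader [([0.5352, -0.2211, 0.0004], 0.58)]
slot [([0.5304, -0.2586, 0.0538], 0.89), ([0.4913, 0.2997, 0.0395], 0.46), ([0.4623, 0.0126, 0.0403], 0.32)]
socket [([0.5416, -0.1763, 0.0456], 0.65), ([0.4566, 0.0086, -0.0016], 0.46)]
plug [([0.6088, 0.0493, 0.0197], 0.46)]
tube_rack [([0.7223, 0.3063, -0.0034], 0.7), ([0.4625, 0.0133, 0
[... 1239 characters left out ...]

{'time': 1.3, 'q': array([ 9.24498386e-01,  5.27486790e-01,  1.43270371e+00, -2.63180913e-05,
        1.18141362e+00, -1.78500718e-01]), 'joint_velocities': array([-0.0006471 ,  0.0011905 , -0.00120919,  0.00153849,  0.00090559,
       -0.00076453]), 'joint_torque': array([-9.94673137e-04, -4.40014350e+01, -1.76983219e+01,  6.35647983e-02,
        5.05969569e-02, -3.16170727e-06]), 'position': array([0.28178832, 0.55783862, 0.24455534]), 'tool_rot': array([ 2.31766869e-01,  9.72771360e-01, -1.01311888e-05,  8.85576089e-06]), 'ft_force': array([-0.61050159,  0.15387446,  0.22578231]), 'moment': array([0.01117435, 0.03506692, 0.01474421]), 'grip_force': 0.0, 'grip_width': 0.08702555894202281}
```

View pics/top0.png

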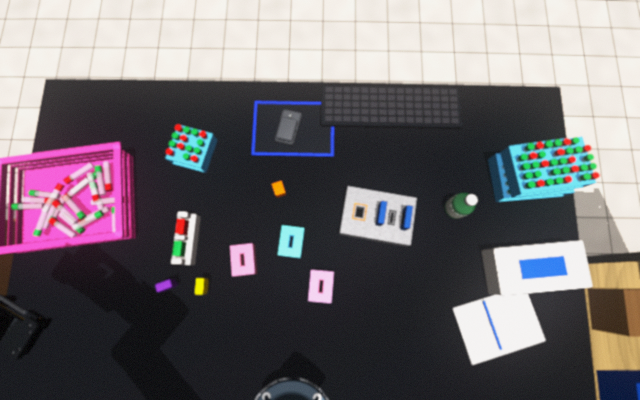

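View pics/scene0.png

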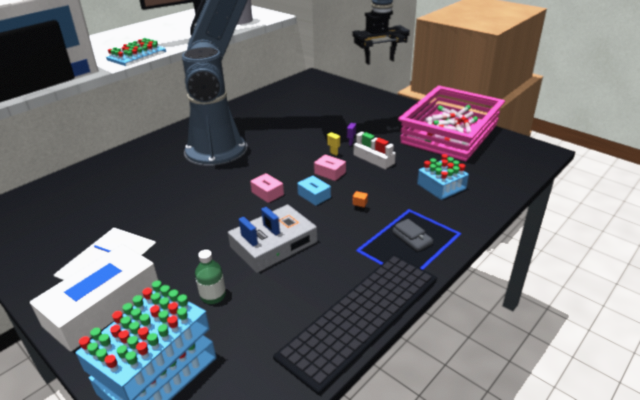

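The top view shows green at (180,250) and red at (182,225) in the white caddy. The light-blue stand is at (291,241), with pink look-alikes at (243,260) and (321,287). Yellow (201,286) and purple (164,286) are gauge look-alikes. The orange plug is at (279,188), and the reader is near (380,215) with its slot between the blue heads at (392,216). The green one in the white caddy and the light-blue block fit the description. Next I fit poses by silhouette and check them in one enlarged crop.

```bash
cat > fit.py <<'E'
import numpy as np, cv2
from scipy.optimize import minimize
S=4
def proj(p,P):
    w=p["world_to_cam"]; r=cv2.Rodrigues(w[:3,:3])[0]
    return cv2.projectPoints(np.float64(P),r,w[:3,3],p["mtx"],p["distortion"])[0][:,0]
def box(cx,cy,sx,sy,z0,z1):
    return np.array([[cx+a*sx/2,cy+b*sy/2,z] for a in(-1,1) for b in(-1,1) for z in(z0,z1)])/1000
def place(B,s,z=0):
    c,n=np.cos(s[2]),np.sin(s[2]); 
    return B@np.array([[c,n,0],[-n,c,0],[0,0,1]])+[s[0],s[1],z]
def render(p,boxes,s,z=0):
    m=np.zeros((400*S,640*S),np.float32)
    for B in boxes:
        h=cv2.convexHull(np.float32((proj(p,place(B,s,z))+.5)*S))
        cv2.fillConvexPoly(m,np.int32(np.round(h*16)),1,cv2.LINE_AA,4)
    return cv2.resize(m,(640,400),interpolation=cv2.INTER_AREA)
R=[box(0,0,130,190,0,50)]+[box(0,-36+d,60,17,50,105) for d in(-33.5,33.5)]
C=[box(0,0,136,50,0,40)]+[box(x,0,20 if x==0 else 19,26,40,74) for x in(0,)]+[box(x,0,40,20,40,80) for x in(-29,29)]+[box(x,0,15,26,40,74) for x in(-60.5,60.5)]
ST=[box(0,0,80,60,0,40)]
G=[box(0,0,40,20,0,40)]
P=[box(0,0,36,28,0,30)]
def mask(p,col,s,r):
    i=p["img"].astype(float)
    hsv=cv2.cvtColor(p["img"],cv2.COLOR_RGB2HSV); H,Sa,V=[hsv[...,k].astype(int) for k in range(3)]
    if col=="any": m=(V>60)
    else:
        lo,hi={"green":(45,78),"cyan":(80,105),"orange":(5,22)}[col]
        m=(H>=lo)&(H<=hi)&(Sa>90)&(V>50)
    c=proj(p,[[s[0],s[1],.03]])[0]; m=m.astype(np.uint8)
    yy,xx=np.mgrid[:400,:640]; m[np.hypot(xx-c[0],yy-c[1])>r]=0
    cs,_=cv2.findContours(m,cv2.RETR_EXTERNAL,cv2.CHAIN_APPROX_NONE)
    if not cs: return None
    o=np.zeros_like(m); cv2.drawContours(o,[max(cs,key=cv2.contourArea)],-1,1,-1); return o.astype(np.float32)
def fit(pics,boxes,col,s0,r,z=0):
    ms=[(p,mask(p,col,s0,r)) for p in pics]
    def f(s,l=ms): return sum(1-np.minimum(a,m).sum()/np.maximum(a,m).sum() for p,m in l for a in[render(p,boxes,s,z)])/len(l)
    best=None
    for y in (0,) if s0[2] is not None else np.arange(-90,90,30):
        st=np.array([s0[0],s0[1],(s0[2] or 0)+np.radians(y)])
        q=minimize(f,st,method="Nelder-Mead",options=dict(initial_simplex=st+np.vstack([np.zeros(3),np.diag([.008,.008,.2])]),maxfev=110,xatol=1e-4,fatol=1e-4))
        if best is None or q.fun<best.fun: best=q
    return best.x,best.fun,ms
E
python3 - <<'E'
from fit import *; from rig import robot; import pickle
pics=[robot.camera(n) for n in("top","scene")]
pickle.dump(pics,open("p0.pkl","wb"))
ov=[p["img"][:,:,::-1].copy() for p in pics]
big=cv2.resize(ov[0][165:315,150:430],None,fx=2.8,fy=2.8,interpolation=cv2.INTER_CUBIC)
for n,b,c,s,r,z in [("reader",R,"any",(.533,-.222,None),62,0),("caddy",C,"any",(.459,.303,None),40,0),("stand",ST,"cyan",(.46,.013,None),30,0),("green",G,"green",(.434,.306,None),22,.04),("plug",P,"orange",(.609,.051,None),20,.018)]:
    x,f,ms=fit(pics,b,c,s,r,z)
    e=[fit([p],b,c,x,r,z) for p in pics]
    print(n,x[:2].round(4),np.degrees(x[2]).round(1),round(f,3),[int(m.sum()) for _,m in ms],[(q[0][:2].round(4),np.degrees(q[0][2]).round(1),round(q[1],3)) for q in e])
    for B in b:
        h=cv2.convexHull(np.float32((proj(pics[0],place(B,x,z))+.5-[150,165])*2.8)); cv2.polylines(big,[np.int32(h)],True,(255,0,255),1)
cv2.imwrite("pics/fit.png",big)
E
```

```text
reader [ 0.535  -0.2234] -9.4 0.065 [3716, 3899] [(array([ 0.538, -0.222]), np.float64(-9.3), np.float64(0.047)), (array([ 0.5309, -0.2204]), np.float64(-8.7), np.float64(0.044))]
caddy [0.4621 0.3056] -1.9 0.134 [1316, 1287] [(array([0.4643, 0.306 ]), np.float64(-1.8), np.float64(0.067)), (array([0.4605, 0.3036]), np.float64(1.0), np.float64(0.175))]
stand [0.4598 0.014 ] -5.6 0.121 [832, 742] [(array([0.462 , 0.0157]), np.float64(-5.0), np.float64(0.137)), (array([0.4583, 0.0152]), np.float64(-4.2), np.float64(0.091))]
green [0.4345 0.3089] -5.6 0.287 [175, 128] [(array([0.4363, 0.3088]), np.float64(-7.4), np.float64(0.174)), (array([0.4261, 0.3123]), np.float64(-18.1), np.float64(0.263))]
plug [0.6039 0.0515] 11.0 0.195 [212, 231] [(array([0.6081, 0.0531]), np.float64(9.0), np.float64(0.203)), (array([0.6022, 0.0534]), np.float64(10.9), np.float64(0.086))]
```

View pics/fit.png

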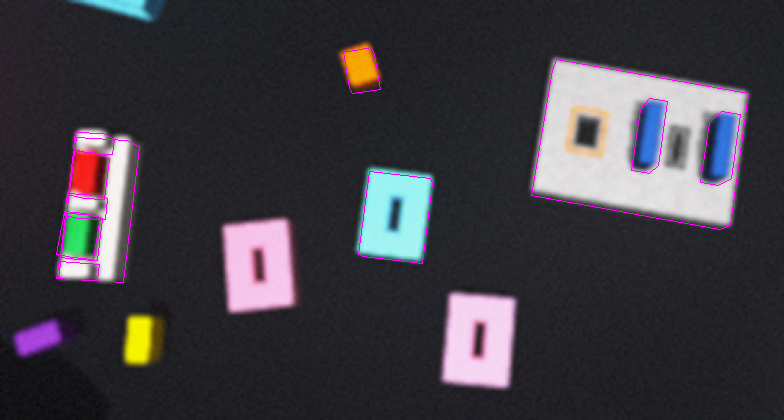

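The crop confirms green in the white caddy, the light-blue stand and the reader, with the pink, yellow and purple look-alikes left out. The two cameras disagree by about 4 mm in x, so I average them. Next I refine the slot centres and the caddy yaw, then compute the first move.

```bash
cat >> fit.py <<'E'
def back(p,uv,z):
    n=cv2.undistortPoints(np.float64(uv).reshape(-1,1,2),p["mtx"],p["distortion"])[:,0]
    w=p["world_to_cam"]; d=np.c_[n,np.ones(len(n))]@w[:3,:3]; c=-w[:3,:3].T@w[:3,3]
    return c+d*((z-c[2])/d[:,2])[:,None]
def dark(p,xy,yaw,z,L=.034,W=.014):
    "darkness centroid and axis on a plane patch"
    g=np.linspace(-.022,.022,89); X,Y=np.meshgrid(g,g,indexing="ij")
    s=(xy[0],xy[1],yaw); out=np.array([0.,0.])
    gray=p["img"].max(2).astype(np.float32)
    for k in range(6):
        pts=place(np.c_[X.ravel()+out[0],Y.ravel()+out[1],0*X.ravel()],s,z)
        uv=np.float32(proj(p,pts)); v=cv2.remap(gray,uv[:,:1],uv[:,1:],cv2.INTER_LINEAR)[:,0]
        sel=(abs(X.ravel())<L/2+.003)&(abs(Y.ravel())<W/2+.003)
        w=np.clip(np.percentile(v,80)*.8-v,0,None)*sel; d=[(w*X.ravel()).sum()/w.sum(),(w*Y.ravel()).sum()/w.sum()]; out=out+d
    return place(np.array([[out[0],out[1],0]]),s)[0,:2]
def go(o,x,y,z,yaw):
    "row (mm, deg) to bring TCP to x,y,z, tool down with tool y at world angle yaw (deg, mod 180)"
    from scipy.spatial.transform import Rotation as Ro
    r=Ro.from_quat(o["tool_rot"]); M=r.as_matrix()
    cur=np.degrees(np.arctan2(M[1,1],M[0,1])); 
    d=(yaw-cur+90)%180-90
    cand=[]
    a=np.radians(cur+d); ty=np.array([np.cos(a),np.sin(a),0]); tz=np.array([0,0,-1.]); tx=np.cross(ty,tz)
    T=np.c_[tx,ty,tz]
    rv=(r.inv()*Ro.from_matrix(T)).as_rotvec(degrees=True)
    print("pos",np.round(o["position"],4),"yawY",cur.round(1),"q6",round(o["q"][5],2),"| row",(M.T@(np.array([x,y,z])-o["position"])*1000).round(1),rv.round(1))
E
python3 - <<'E'
from fit import *; from rig import robot; import pickle
pics=pickle.load(open("p0.pkl","rb"))
for n,xy,yaw,z,L,W in [("stand",(.46,.013),-5,.04,.032,.012),("slot",(.5295,-.258),-9,.05,.03,.012),("socket",(.541,-.172),-9,.05,.029,.021)]:
    print(n,[dark(p,xy,np.radians(yaw),z,L,W).round(4) for p in pics])
p=pics[0]; i=p["img"].astype(int)
for c,a,b in (("red",0,1),("green",1,0)):
    m=(i[...,a]>110)&(i[...,a]>2*i[...,b]) ; m[:, :165]=0; m[:,200:]=0; m[:205]=0; m[270:]=0
    yx=np.argwhere(m); uv=yx[:,::-1].mean(0); print(c,uv,len(yx),back(p,[uv],.075))
m=(i.min(2)>120); E=[]
for r in range(220,260):
    xs=np.where(m[r,170:210])[0]; E.append((170+xs.max(),r))
e=back(p,E,.04); k=np.polyfit(e[:,0],e[:,1],1); print("caddy edge deg",np.degrees(np.arctan(k[0])))
go(robot.get_obs(),.434,.306,.14,84)
E
```

```text
stand [array([0.4614, 0.0135]), array([0.4616, 0.0114])]
slot [array([ 0.5294, -0.2571]), array([ 0.5146, -0.2652])]
socket [array([ 0.5431, -0.1702]), array([ 0.5428, -0.1719])]
red [179.78014184 225.87234043] 141 [[0.4932669  0.30357692 0.075     ]]
green [176.84677419 248.04032258] 124 [[0.43530189 0.3059883  0.075     ]]
caddy edge deg -2.1237617547975502
pos [0.2818 0.5578 0.2445] yawY 63.2 q6 -0.18 | row [-249.4 -156.2  104.5] [ -0.   -0.  -20.8]
```

>>> {"name": "move_arm", "arguments": {
  "series": "-32 -20 13 0 0 -4;-64 -40 26 0 0 -8;-96 -60 39 0 0 -12;-128 -80 52 0 0 -16;-160 -100 65 0 0 -20;-192 -120 78 0 0 -24;-224 -140 91 0 0 -24.5;-249 -155 104 0 0 -24.5",
  "jaw": 1
}}

```text
time: 2.07
position: [0.4355, 0.305, 0.1403]
tool_rot: [0.02, 1.0, -0.0, 0.0]
ft_force: [1.0, 0.9, -0.0]
grip_width: 0.0867
grip_force: 0.0
```

Run:
```python
from fit import *; from rig import robot
p=robot.camera("top"); cv2.imwrite("pics/t1.png",cv2.resize(p["img"][160:310,110:310,::-1],None,fx=3.5,fy=3.5,interpolation=cv2.INTER_CUBIC))
go(robot.get_obs(),.435,.306,.067,87.7)
```

```text
pos [0.4372 0.3012 0.138 ] yawY 87.5 q6 -1.13 | row [ 2.4  4.9 71. ] [-0.2 -0.  -0.2]
```

View pics/t1.png

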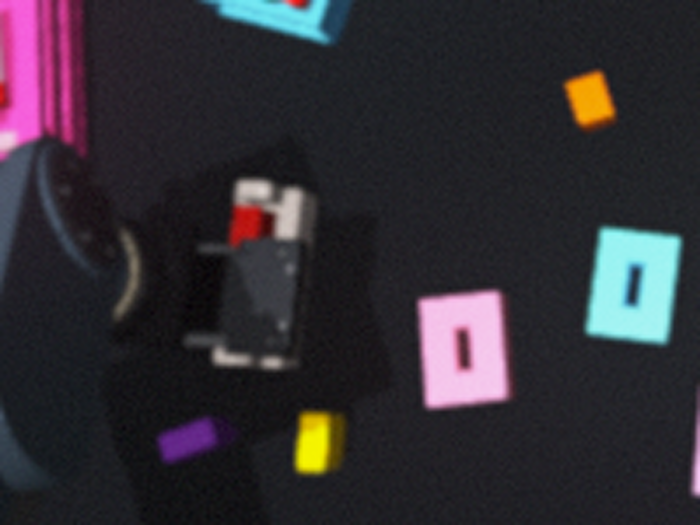

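The gripper is over the green gauge, with red visible at (247,225) in the crop, and it is still settling. I descend a little and check again.

>>> {"name": "move_arm", "arguments": {
  "series": "0 0 10 0 0 0;0 0 20 0 0 0;0 0 30 0 0 0;0 0 30 0 0 0;0 0 30 0 0 0"
}}

```text
time: 2.53
position: [0.4329, 0.3081, 0.1098]
tool_rot: [0.019, 1.0, -0.0, -0.001]
ft_force: [1.5, 0.2, -0.2]
grip_width: 0.087
grip_force: 0.0
```

Run:
```python
from fit import *; from rig import robot
go(robot.get_obs(),.435,.306,.067,87.7)
```

```text
pos [0.4329 0.3081 0.1098] yawY 87.8 q6 -1.12 | row [-2.2 -2.  42.8] [-0.  -0.1  0.1]
```

>>> {"name": "move_arm", "arguments": {
  "series": "-1 -1 10 0 0 0;-2 -2 20 0 0 0;-2 -2 30 0 0 0;-2 -2 40 0 0 0;-2 -2 43 0 0 0;-2 -2 43 0 0 0;-2 -2 43 0 0 0"
}}

```text
time: 3.12
position: [0.4359, 0.305, 0.0671]
tool_rot: [0.02, 1.0, -0.0, -0.0]
ft_force: [0.3, -0.0, 0.0]
grip_width: 0.0871
grip_force: 0.0
```

>>> {"name": "move_arm", "arguments": {
  "series": "0 0 0 0 0 0;0 0 0 0 0 0;0 0 0 0 0 0;0 0 0 0 0 0;0 0 0 0 0 0;0 0 0 0 0 0;0 0 0 0 0 0;0 0 0 0 0 0",
  "jaw": 0,
  "newtons": 20
}}

```text
time: 3.78
position: [0.4361, 0.3051, 0.0676]
tool_rot: [0.02, 1.0, 0.0, 0.0]
ft_force: [-0.3, -0.2, 0.4]
grip_width: 0.0414
grip_force: 0.0
```

Run:
```python
from fit import *; from rig import robot
go(robot.get_obs(),.435,.306,.15,87.7)
```

```text
pos [0.4361 0.3051 0.0676] yawY 87.7 q6 -1.13 | row [  1.1   0.8 -82.4] [ 0.  0. -0.]
```

Still closing.

>>> {"name": "move_arm", "arguments": {
  "series": "0 0 0 0 0 0;0 0 0 0 0 0;0 0 0 0 0 0;0 0 0 0 0 0;0 0 0 0 0 0;0 0 0 0 0 0"
}}

```text
time: 4.28
position: [0.436, 0.3051, 0.0675]
tool_rot: [0.02, 1.0, -0.0, -0.0]
ft_force: [0.2, -0.7, -0.1]
grip_width: 0.0196
grip_force: 20.0
```

>>> {"name": "move_arm", "arguments": {
  "series": "0 0 -10 0 0 0;0 0 -25 0 0 0;0 0 -45 0 0 0;0 0 -65 0 0 0;0 0 -80 0 0 0;0 0 -80 0 0 0;0 0 -80 0 0 0"
}}

```text
time: 4.87
position: [0.4365, 0.3054, 0.1486]
tool_rot: [0.02, 1.0, 0.001, 0.001]
ft_force: [-0.1, -0.5, -1.1]
grip_width: 0.0199
grip_force: 20.0
```

Run:
```python
from fit import *; from rig import robot
go(robot.get_obs(),.4615,.0125,.147,85)
```

```text
pos [0.4365 0.3054 0.1486] yawY 87.7 q6 -1.13 | row [ -36.7 -291.6    1.3] [0.1 0.1 2.7]
```

>>> {"name": "move_arm", "arguments": {
  "series": "-4 -30 0 0 0 0.4;-9 -68 0 0 0 0.8;-13 -106 0 0 0 1.2;-18 -144 0 0 0 1.6;-23 -182 0 0 0 2;-28 -220 0 0 0 2.4;-33 -258 0 0 0 2.7;-37 -290 0 0 0 2.7"
}}

```text
time: 5.53
position: [0.4606, 0.0117, 0.1465]
tool_rot: [0.044, 0.999, 0.0, -0.001]
ft_force: [0.7, 0.4, -1.6]
grip_width: 0.0198
grip_force: 20.0
```

>>> {"name": "move_arm", "arguments": {
  "series": "0 -1 0 0 0 0;0 -1 0 0 0 0;0 -1 0 0 0 0;0 -1 20 0 0 0;0 -1 30 0 0 0;0 -1 30 0 0 0;0 -1 30 0 0 0"
}}

```text
time: 6.12
position: [0.4603, 0.0145, 0.117]
tool_rot: [0.042, 0.999, 0.0, -0.001]
ft_force: [-1.2, 0.6, -0.4]
grip_width: 0.0198
grip_force: 20.0
```

Run:
```python
from fit import *; from rig import robot
o=robot.get_obs(); go(o,.4615,.0125,.067,85)
for n in("top","scene"):
    p=robot.camera(n); i=p["img"].astype(int); u,v=np.int32(proj(p,[[.46,.0125,.09]])[0])
    if n=="scene": cv2.imwrite("pics/s2.png",cv2.resize(p["img"][v-50:v+50,u-70:u+70,::-1],None,fx=5,fy=5,interpolation=cv2.INTER_CUBIC))
    m=(i[...,1]>60)&(i[...,1]>2*i[...,0])&(i[...,1]>1.6*i[...,2])
    yy,xx=np.mgrid[:400,:640]; m&=np.hypot(xx-u,yy-v)<40
    q=np.argwhere(m)[:,::-1]; print(n,len(q), q.mean(0) if len(q) else"", (u,v))
```

```text
pos [0.4603 0.0145 0.117 ] yawY 85.1 q6 -1.7 | row [-1.5 -1.9 50. ] [ 0.  -0.1  0.1]
top 0  (np.int32(289), np.int32(239))
scene 79 [315.56962025 163.4556962 ] (np.int32(312), np.int32(170))
```

View pics/s2.png

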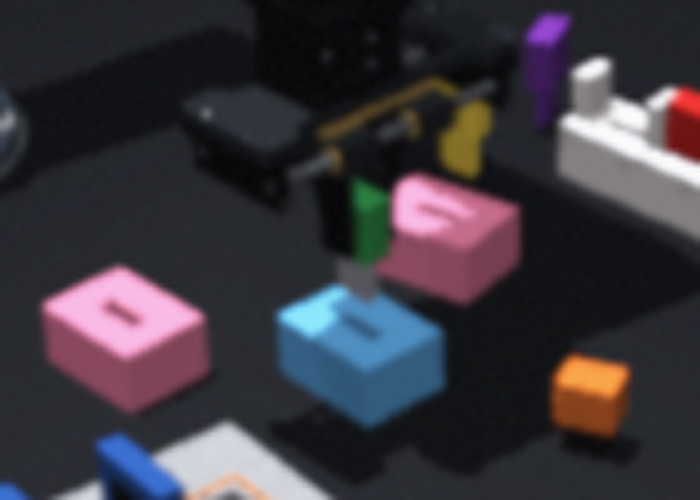

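Seen in the scene crop, the gauge is held upright with its blade (355,275) over the stand's slot mouth (360,320). I descend.

>>> {"name": "move_arm", "arguments": {
  "series": "-1.5 -2 0 0 0 0;-1.5 -2 5 0 0 0;-1.5 -2 12 0 0 0;-1.5 -2 18 0 0 0;-1.5 -2 24 0 0 0;-1.5 -2 30 0 0 0;-1.5 -2 34 0 0 0;-1.5 -2 34 0 0 0"
}}

```text
time: 6.88
position: [0.462, 0.011, 0.0825]
tool_rot: [0.044, 0.999, 0.0, -0.001]
ft_force: [-0.7, 1.7, -2.8]
grip_width: 0.0201
grip_force: 20.0
```

Run:
```python
from fit import *; from rig import robot
o=robot.get_obs(); go(o,.4615,.0125,.0675,85); print(o["ft_force"],o["moment"])
```

```text
pos [0.462  0.011  0.0825] yawY 85.0 q6 -1.7 | row [ 0.6  1.4 15. ] [ 0.  -0.1 -0. ]
[-0.67398836  1.7391535  -2.80180775] [ 0.3741329  -0.00360615 -0.05840589]
```

>>> {"name": "move_arm", "arguments": {
  "series": "0 1 4 0 0 0;0 1 8 0 0 0;0 1 11 0 0 0;0 1 13 0 0 0;0 1 14 0 0 0;0 1 15 0 0 0;0 1 15.5 0 0 0;0 1 15.5 0 0 0"
}}

```text
time: 7.55
position: [0.4627, 0.0117, 0.068]
tool_rot: [0.044, 0.999, -0.0, 0.0]
ft_force: [0.3, 0.3, -1.4]
grip_width: 0.0198
grip_force: 20.0
```

Run:
```python
from fit import *; from rig import robot
o=robot.get_obs(); go(o,.4615,.0125,.0675,85); print(o["ft_force"],o["moment"])
```

```text
pos [0.4627 0.0117 0.068 ] yawY 85.0 q6 -1.7 | row [1.3 0.6 0.5] [-0.  0. -0.]
[ 0.28744231  0.30075519 -1.42474062] [ 0.02116257  0.00406033 -0.01034155]
```

>>> {"name": "move_arm", "arguments": {
  "series": "0 0 0.5 0 0 0;0 0 1 0 0 0;0 0 1.5 0 0 0;0 0 1.5 0 0 0;0 0 1.5 0 0 0"
}}

```text
time: 7.97
position: [0.4629, 0.0117, 0.0675]
tool_rot: [0.044, 0.999, -0.0, 0.0]
ft_force: [-1.0, 1.0, 7.0]
grip_width: 0.0202
grip_force: 20.0
```

>>> {"name": "move_arm", "arguments": {
  "series": "0 0 0 0 0 0;0 0 0 0 0 0;0 0 0 0 0 0;0 0 0 0 0 0;0 0 0 0 0 0;0 0 0 0 0 0;0 0 0 0 0 0;0 0 0 0 0 0",
  "jaw": 0.9
}}

```text
time: 8.63
position: [0.4627, 0.0118, 0.0665]
tool_rot: [0.044, 0.999, 0.0, -0.0]
ft_force: [-0.4, -0.1, -0.6]
grip_width: 0.0655
grip_force: 0.0
```

>>> {"name": "move_arm", "arguments": {
  "series": "0 0 0 0 0 0;0 0 -10 0 0 0;0 0 -30 0 0 0;0 0 -55 0 0 0;0 0 -75 0 0 0;0 0 -75 0 0 0;0 0 -75 0 0 0;0 0 -75 0 0 0"
}}

```text
time: 9.3
position: [0.4622, 0.0119, 0.1411]
tool_rot: [0.044, 0.999, 0.0, -0.0]
ft_force: [-0.1, 0.5, 0.2]
grip_width: 0.0778
grip_force: 0.0
```

Run:
```python
from fit import *; from rig import robot
go(robot.get_obs(),.4625,.012,.069,-5)
for n in("top","scene"):
    p=robot.camera(n); u,v=np.int32(proj(p,[[.46,.0125,.06]])[0])
    if n=="scene": cv2.imwrite("pics/s3.png",cv2.resize(p["img"][v-50:v+50,u-70:u+70,::-1],None,fx=5,fy=5,interpolation=cv2.INTER_CUBIC))
    print([(r["xyz"],round(r["p"],2)) for r in robot.tip_of(p,"green_gauge")])
```

```text
pos [0.4622 0.0119 0.1411] yawY 85.0 q6 -1.7 | row [-0.3  0.1 72.1] [-0. -0. 90.]
[([0.4611, 0.0125, 0.0396], 0.52), ([0.3383, 0.3353, 0.0339], 0.5)]
[([0.458, 0.0096, 0.0387], 0.7), ([0.339, 0.3314, 0.0338], 0.61), ([0.5609, -0.4448, -0.0015], 0.52), ([0.3413, 0.2446, 0.0323], 0.5)]
```

View pics/s3.png

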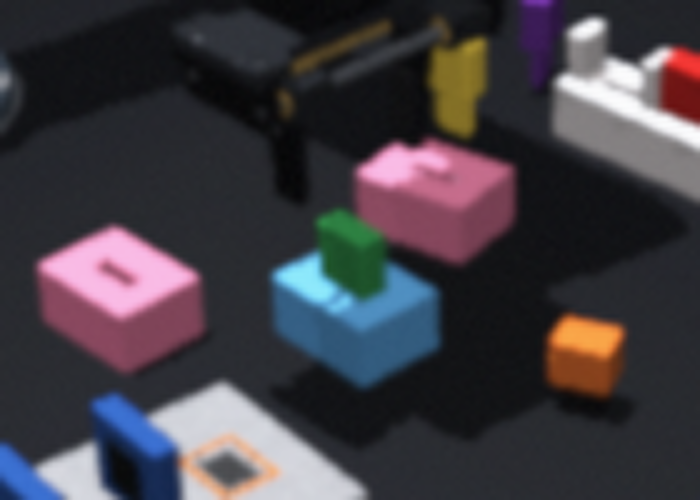

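The green gauge stands fully down and released in the light-blue stand (350,255 in the crop); the contact height also agrees. I now turn 90° for the narrow-end grasp.

>>> {"name": "move_arm", "arguments": {
  "series": "0 0 0 0 0 7;0 0 0 0 0 14;0 0 0 0 0 21;0 0 0 0 0 28;0 0 0 0 0 35;0 0 0 0 0 42;0 0 0 0 0 49;0 0 0 0 0 56",
  "jaw": 1
}}

```text
time: 10.17
position: [0.4623, 0.0118, 0.1408]
tool_rot: [0.51, 0.86, -0.0, -0.001]
ft_force: [-0.2, 0.7, -0.6]
grip_width: 0.087
grip_force: 0.0
```

>>> {"name": "move_arm", "arguments": {
  "series": "0 0 0 0 0 7;0 0 0 0 0 14;0 0 0 0 0 21;0 0 0 0 0 28;0 0 0 0 0 34;0 0 0 0 0 34;0 0 0 0 0 34;0 0 0 0 0 34"
}}

```text
time: 10.83
position: [0.4625, 0.0118, 0.1411]
tool_rot: [0.737, 0.676, -0.0, -0.0]
ft_force: [0.5, -0.4, 0.9]
grip_width: 0.087
grip_force: 0.0
```

Run:
```python
from fit import *; from rig import robot
go(robot.get_obs(),.462,.0117,.0675,-5)
```

```text
pos [0.4625 0.0118 0.1411] yawY -4.9 q6 -0.13 | row [-0.1 -0.4 73.7] [-0.1 -0.   0.1]
```

>>> {"name": "move_arm", "arguments": {
  "series": "0 0 15 0 0 0;0 0 35 0 0 0;0 0 55 0 0 0;0 0 68 0 0 0;0 0 73 0 0 0;0 0 73 0 0 0;0 0 73 0 0 0"
}}

```text
time: 11.42
position: [0.4628, 0.0118, 0.0686]
tool_rot: [0.737, 0.676, -0.0, -0.0]
ft_force: [-0.6, -0.1, 0.9]
grip_width: 0.0873
grip_force: 0.0
```

>>> {"name": "move_arm", "arguments": {
  "series": "0 0 0 0 0 0;0 0 0 0 0 0;0 0 0 0 0 0;0 0 0 0 0 0;0 0 0 0 0 0;0 0 0 0 0 0;0 0 0 0 0 0;0 0 0 0 0 0",
  "jaw": 0,
  "newtons": 25
}}

```text
time: 12.08
position: [0.4625, 0.0118, 0.0686]
tool_rot: [0.737, 0.676, -0.0, -0.0]
ft_force: [-1.0, 0.2, 0.3]
grip_width: 0.0418
grip_force: 0.4
```

>>> {"name": "move_arm", "arguments": {
  "series": "0 0 0 0 0 0;0 0 0 0 0 0;0 0 0 0 0 0;0 0 0 0 0 0"
}}

```text
time: 12.42
position: [0.4624, 0.0118, 0.0685]
tool_rot: [0.737, 0.676, -0.0, -0.0]
ft_force: [-0.8, 1.1, 2.4]
grip_width: 0.0398
grip_force: 25.0
```

Run:
```python
from fit import *; from rig import robot
go(robot.get_obs(),.462,.0117,.18,-5)
```

```text
pos [0.4624 0.0118 0.0685] yawY -5.0 q6 -0.13 | row [  -0.2   -0.5 -111.5] [-0. -0. -0.]
```

>>> {"name": "move_arm", "arguments": {
  "series": "0 0 -10 0 0 0;0 0 -25 0 0 0;0 0 -50 0 0 0;0 0 -80 0 0 0;0 0 -105 0 0 0;0 0 -118 0 0 0;0 0 -118 0 0 0;0 0 -118 0 0 0"
}}

```text
time: 13.08
position: [0.463, 0.0117, 0.1868]
tool_rot: [0.737, 0.676, 0.001, 0.001]
ft_force: [-0.0, 0.3, -1.2]
grip_width: 0.0396
grip_force: 25.0
```

Run:
```python
from fit import *; from rig import robot
go(robot.get_obs(),.5298,-.2577,.186,-9)
```

```text
pos [0.463  0.0117 0.1868] yawY -5.0 q6 -0.13 | row [-262.6   90.1    1. ] [0.1 0.  4. ]
```

>>> {"name": "move_arm", "arguments": {
  "series": "-25 9 0 0 0 0.5;-60 21 0 0 0 1;-95 33 0 0 0 1.5;-130 45 0 0 0 2;-165 57 0 0 0 3;-200 69 0 0 0 4;-235 81 0 0 0 4;-262 90 0 0 0 4"
}}

```text
time: 13.75
position: [0.5293, -0.2598, 0.1841]
tool_rot: [0.761, 0.649, -0.0, -0.001]
ft_force: [1.6, 0.5, -0.7]
grip_width: 0.0398
grip_force: 25.0
```

>>> {"name": "move_arm", "arguments": {
  "series": "0 0 0 0 0 0;0 0 0 0 0 0;0 0 0 0 0 0;0 0 10 0 0 0;0 0 20 0 0 0;0 0 20 0 0 0;0 0 20 0 0 0;0 0 20 0 0 0"
}}

```text
time: 14.42
position: [0.5295, -0.2564, 0.1663]
tool_rot: [0.76, 0.65, -0.0, -0.0]
ft_force: [-0.1, 0.5, -1.1]
grip_width: 0.0396
grip_force: 25.0
```

Run:
```python
from fit import *; from rig import robot
go(robot.get_obs(),.5298,-.2577,.0785,-9)
p=robot.camera("scene"); u,v=np.int32(proj(p,[[.53,-.2575,.1]])[0])
cv2.imwrite("pics/s4.png",cv2.resize(p["img"][v-50:v+50,u-60:u+60,::-1],None,fx=6,fy=6,interpolation=cv2.INTER_CUBIC))
```

```text
pos [ 0.5295 -0.2564  0.1663] yawY -9.0 q6 -0.48 | row [-1.3  0.6 87.8] [-0. -0.  0.]
```

View pics/s4.png

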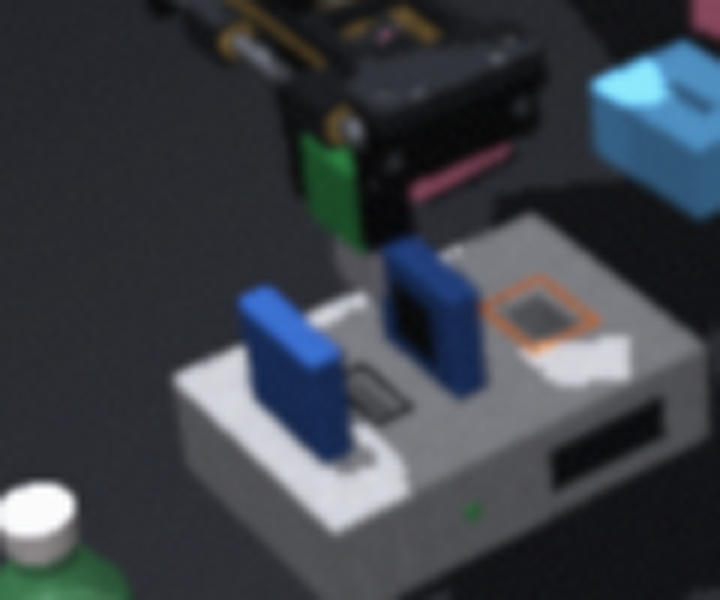

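The gauge is held upright above the gap between the blue heads, with the slot at (375,395) clear below it. I descend.

>>> {"name": "move_arm", "arguments": {
  "series": "-1 0.5 5 0 0 0;-1 0.5 12 0 0 0;-1 0.5 20 0 0 0;-1 0.5 30 0 0 0;-1 0.5 40 0 0 0;-1 0.5 49 0 0 0;-1 0.5 49 0 0 0;-1 0.5 49 0 0 0"
}}

```text
time: 15.13
position: [0.5293, -0.2578, 0.1164]
tool_rot: [0.76, 0.649, -0.0, -0.001]
ft_force: [-0.5, -0.4, -0.8]
grip_width: 0.0402
grip_force: 25.0
```

Run:
```python
from fit import *; from rig import robot
o=robot.get_obs(); go(o,.5298,-.2577,.0785,-9); print(o["ft_force"],o["moment"])
```

```text
pos [ 0.5293 -0.2578  0.1164] yawY -9.0 q6 -0.49 | row [ 0.2  0.5 37.9] [-0.1 -0.1 -0. ]
[-0.52304021 -0.43310781 -0.84968428] [-0.10148968  0.05368809 -0.04385328]
```

>>> {"name": "move_arm", "arguments": {
  "series": "0 0 3 0 0 0;0 0 6 0 0 0;0 0 9 0 0 0;0 0 12 0 0 0;0 0 14 0 0 0;0 0 16 0 0 0;0 0 16 0 0 0;0 0 16 0 0 0"
}}

```text
time: 15.8
position: [0.5296, -0.258, 0.1013]
tool_rot: [0.76, 0.649, -0.0, -0.0]
ft_force: [0.0, 0.3, -1.4]
grip_width: 0.0397
grip_force: 25.0
```

Run:
```python
from fit import *; from rig import robot
o=robot.get_obs(); go(o,.5298,-.2577,.0785,-9); print(o["ft_force"],o["moment"])
```

```text
pos [ 0.5296 -0.258   0.1013] yawY -9.0 q6 -0.49 | row [ 0.3  0.2 22.8] [-0. -0. -0.]
[ 0.03948992  0.34059203 -1.39401289] [-0.05526914  0.17720146 -0.02620137]
```

>>> {"name": "move_arm", "arguments": {
  "series": "0 0 3 0 0 0;0 0 7 0 0 0;0 0 11 0 0 0;0 0 15 0 0 0;0 0 18 0 0 0;0 0 20 0 0 0;0 0 22 0 0 0;0 0 22 0 0 0"
}}

```text
time: 16.47
position: [0.5296, -0.258, 0.079]
tool_rot: [0.76, 0.649, -0.0, -0.0]
ft_force: [-0.6, 0.5, -1.0]
grip_width: 0.0398
grip_force: 25.0
```

>>> {"name": "move_arm", "arguments": {
  "series": "0 0 0.5 0 0 0;0 0 1 0 0 0;0 0 1.5 0 0 0;0 0 1.5 0 0 0;0 0 1.5 0 0 0"
}}

```text
time: 16.88
position: [0.5297, -0.258, 0.0786]
tool_rot: [0.76, 0.649, -0.0, -0.0]
ft_force: [-4.3, 1.4, 4.4]
grip_width: 0.0403
grip_force: 25.0
```

Run:
```python
from fit import *; from rig import robot
o=robot.get_obs(); go(o,.5298,-.2577,.0785,-9); print(o["ft_force"],o["moment"])
```

```text
pos [ 0.5297 -0.258   0.0786] yawY -9.0 q6 -0.49 | row [0.3 0.1 0.1] [-0.  0.  0.]
[-4.28414249  1.39092151  4.39199177] [ 0.0636133   0.71571762 -0.02507505]
```

>>> {"name": "move_arm", "arguments": {
  "series": "0 0 0 0 0 0;0 0 0 0 0 0;0 0 0 0 0 0;0 0 0 0 0 0;0 0 0 0 0 0;0 0 0 0 0 0;0 0 0 0 0 0;0 0 0 0 0 0",
  "jaw": 1
}}

```text
time: 17.55
position: [0.5299, -0.2582, 0.078]
tool_rot: [0.76, 0.649, 0.0, 0.0]
ft_force: [-0.2, 1.0, -0.6]
grip_width: 0.0831
grip_force: 0.0
```

>>> {"name": "move_arm", "arguments": {
  "series": "0 0 -10 0 0 0;0 0 -30 0 0 0;0 0 -55 0 0 0;0 0 -80 0 0 0;0 0 -100 0 0 0;0 0 -100 0 0 0;0 0 -100 0 0 0;0 0 -100 0 0 0"
}}

```text
time: 18.22
position: [0.5293, -0.2578, 0.1778]
tool_rot: [0.76, 0.649, -0.0, -0.0]
ft_force: [0.7, 0.1, -0.7]
grip_width: 0.087
grip_force: 0.0
```

Run:
```python
from fit import *; from rig import robot
o=robot.get_obs()
for n in("top","scene"):
    p=robot.camera(n); u,v=np.int32(proj(p,[[.53,-.2575,.08]])[0])
    if n=="scene": cv2.imwrite("pics/s5.png",cv2.resize(p["img"][v-50:v+50,u-60:u+60,::-1],None,fx=6,fy=6,interpolation=cv2.INTER_CUBIC))
    print([(r["xyz"],round(r["p"],2)) for r in robot.tip_of(p,"plug")][:2])
    # orange pixels of plug: top face (bright) only and all
    h=cv2.cvtColor(p["img"],cv2.COLOR_RGB2HSV).astype(int); c=proj(p,[[.607,.052,.04]])[0]
    yy,xx=np.mgrid[:400,:640]; m=(h[...,0]>=5)&(h[...,0]<=22)&(h[...,1]>90)&(np.hypot(xx-c[0],yy-c[1])<20)
    for t in(60,180,210):
        q=np.argwhere(m&(h[...,2]>t))[:,::-1].astype(np.float32)
        b=cv2.boxPoints(cv2.minAreaRect(q)); w=back(p,b,.048); cen=back(p,[q.mean(0)],.048)[0]
        e=np.diff(np.vstack([w,w[:1]]),axis=0)[:2]
        print(n,t,len(q),cen.round(4),[(round(np.linalg.norm(k)*1000,1),round(np.degrees(np.arctan2(k[1],k[0])),1)) for k in e])
go(o,.607,.052,.15,10)
```

```text
[([0.6104, 0.0479, 0.019], 0.61)]
top 60 192 [0.6063 0.052  0.048 ] [(np.float64(34.8), np.float64(-70.0)), (np.float64(44.9), np.float64(-160.1))]
top 180 122 [0.6072 0.0521 0.048 ] [(np.float64(26.9), np.float64(-70.0)), (np.float64(34.1), np.float64(-160.1))]
top 210 103 [0.6076 0.0525 0.048 ] [(np.float64(25.2), np.float64(-70.0)), (np.float64(30.5), np.float64(-160.0))]
[([0.6076, 0.0555, 0.0218], 0.51), ([0.4598, 0.0104, 0.0346], 0.46)]
scene 60 225 [0.6164 0.0364 0.048 ] [(np.float64(74.8), np.float64(125.6)), (np.float64(45.6), np.float64(28.0))]
scene 180 76 [0.6082 0.0495 0.048 ] [(np.float64(32.6), np.float64(121.5)), (np.float64(35.7), np.float64(16.3))]
scene 210 58 [0.6081 0.0507 0.048 ] [(np.float64(27.5), np.float64(123.0)), (np.float64(34.0), np.float64(20.8))]
pos [ 0.5293 -0.2578  0.1778] yawY -9.0 q6 -0.49 | row [318.1  28.3  27.9] [ -0.  -0. -19.]
```

View pics/s5.png

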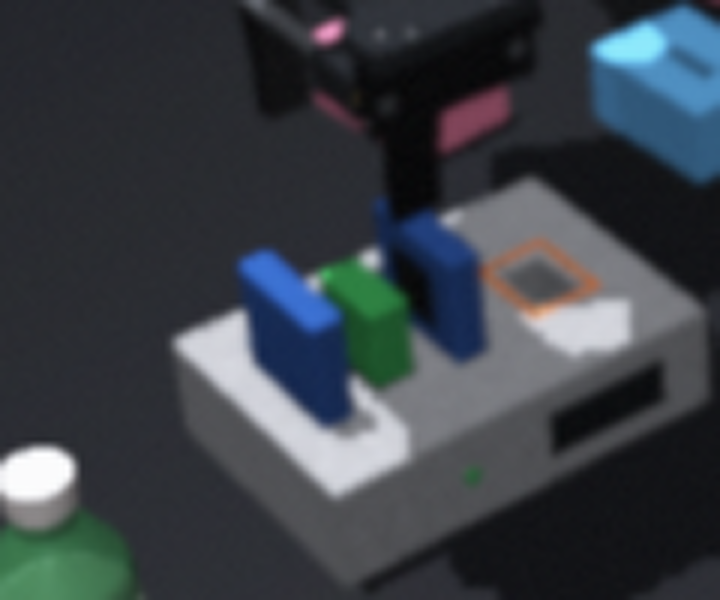

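The gauge is seated between the heads (370,325) and released. Plug: centre (0.6078, 0.0515), x axis about 17°. I move over it.

>>> {"name": "move_arm", "arguments": {
  "series": "30 3 0 0 0 -4;70 6 0 0 0 -8;110 10 0 0 0 -12;150 14 0 0 0 -16;190 18 0 0 0 -20;230 22 0 0 0 -24;270 26 10 0 0 -26;300 28 20 0 0 -26"
}}

```text
time: 19.08
position: [0.6051, 0.0369, 0.1576]
tool_rot: [0.594, 0.805, 0.0, 0.0]
ft_force: [0.7, -1.0, -0.4]
grip_width: 0.0871
grip_force: 0.0
```

>>> {"name": "move_arm", "arguments": {
  "series": "15 10 0 0 0 0;15 10 0 0 0 0;15 10 0 0 0 0;15 10 0 0 0 0;15 10 0 0 0 0;15 10 0 0 0 0"
}}

```text
time: 19.58
position: [0.6095, 0.0496, 0.1581]
tool_rot: [0.596, 0.803, -0.0, 0.0]
ft_force: [-0.6, -0.4, 0.2]
grip_width: 0.0868
grip_force: 0.0
```

Run:
```python
from fit import *; from rig import robot
go(robot.get_obs(),.6078,.0515,.043,17)
```

```text
pos [0.6095 0.0496 0.1581] yawY 16.9 q6 -0.4 | row [  2.4  -1.1 115.1] [-0.   0.  -0.1]
```

>>> {"name": "move_arm", "arguments": {
  "series": "2 -1 20 0 0 0;2 -1 45 0 0 0;2 -1 70 0 0 0;2 -1 92 0 0 0;2 -1 108 0 0 0;2 -1 115 0 0 0;2 -1 115 0 0 0;2 -1 115 0 0 0"
}}

```text
time: 20.25
position: [0.6084, 0.052, 0.0433]
tool_rot: [0.595, 0.804, 0.0, 0.0]
ft_force: [-0.5, -0.6, 1.3]
grip_width: 0.0868
grip_force: 0.0
```

>>> {"name": "move_arm", "arguments": {
  "series": "0 0 0 0 0 0;0 0 0 0 0 0;0 0 0 0 0 0;0 0 0 0 0 0;0 0 0 0 0 0;0 0 0 0 0 0;0 0 0 0 0 0;0 0 0 0 0 0",
  "jaw": 0,
  "newtons": 20
}}

```text
time: 20.92
position: [0.608, 0.0527, 0.0431]
tool_rot: [0.595, 0.804, -0.0, -0.0]
ft_force: [-0.3, 0.6, -0.1]
grip_width: 0.0416
grip_force: 0.1
```

>>> {"name": "move_arm", "arguments": {
  "series": "0 0 0 0 0 0;0 0 0 0 0 0;0 0 0 0 0 0;0 0 0 0 0 0;0 0 0 0 0 0"
}}

```text
time: 21.33
position: [0.6079, 0.0527, 0.043]
tool_rot: [0.595, 0.804, -0.0, -0.0]
ft_force: [-0.3, 0.1, 0.1]
grip_width: 0.0359
grip_force: 20.0
```

Run:
```python
from fit import *; from rig import robot
go(robot.get_obs(),.6078,.0515,.163,17)
```

```text
pos [0.6079 0.0527 0.043 ] yawY 17.0 q6 -0.39 | row [  -1.1   -0.5 -120. ] [-0. -0.  0.]
```

>>> {"name": "move_arm", "arguments": {
  "series": "0 0 -10 0 0 0;0 0 -30 0 0 0;0 0 -60 0 0 0;0 0 -90 0 0 0;0 0 -110 0 0 0;0 0 -120 0 0 0;0 0 -120 0 0 0;0 0 -120 0 0 0"
}}

```text
time: 22.0
position: [0.6079, 0.0527, 0.1632]
tool_rot: [0.595, 0.804, 0.0, 0.0]
ft_force: [0.6, 0.6, -1.5]
grip_width: 0.0357
grip_force: 20.0
```

Run:
```python
from fit import *; from rig import robot
go(robot.get_obs(),.5433,-.1705,.14,-9)
```

```text
pos [0.6079 0.0527 0.1632] yawY 17.0 q6 -0.39 | row [-194.5 -127.    23.2] [ 0.  0. 26.]
```

>>> {"name": "move_arm", "arguments": {
  "series": "-15 -10 0 0 0 4;-45 -29 0 0 0 8;-75 -49 0 0 0 12;-105 -69 0 0 0 16;-135 -88 0 0 0 20;-165 -108 0 0 0 24;-185 -121 10 0 0 26;-194.5 -127 20 0 0 26"
}}

```text
time: 22.67
position: [0.5421, -0.1734, 0.1413]
tool_rot: [0.762, 0.648, -0.001, -0.001]
ft_force: [-0.2, -0.3, -0.6]
grip_width: 0.0357
grip_force: 20.0
```

>>> {"name": "move_arm", "arguments": {
  "series": "0 0 0 0 0 0;0 0 0 0 0 0;0 0 5 0 0 0;0 0 15 0 0 0;0 0 25 0 0 0;0 0 30 0 0 0;0 0 30 0 0 0;0 0 30 0 0 0"
}}

```text
time: 23.33
position: [0.5433, -0.1698, 0.1124]
tool_rot: [0.76, 0.65, -0.0, -0.001]
ft_force: [0.5, 0.0, -0.7]
grip_width: 0.0357
grip_force: 20.0
```

Run:
```python
from fit import *; from rig import robot
go(robot.get_obs(),.5433,-.1705,.075,-9)
p=robot.camera("scene"); u,v=np.int32(proj(p,[[.543,-.171,.07]])[0])
cv2.imwrite("pics/s6.png",cv2.resize(p["img"][v-45:v+45,u-50:u+50,::-1],None,fx=6,fy=6,interpolation=cv2.INTER_CUBIC))
```

```text
pos [ 0.5433 -0.1698  0.1124] yawY -8.9 q6 -0.34 | row [-0.7  0.1 37.4] [-0.1 -0.   0.1]
```

View pics/s6.png

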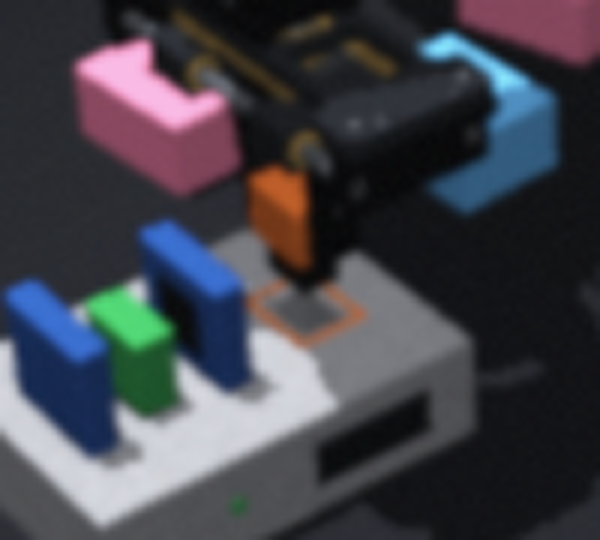

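The plug hangs upright above the orange-outlined socket (305,305 in the crop), gauge still home. I lower it.

>>> {"name": "move_arm", "arguments": {
  "series": "-0.5 0 4 0 0 0;-0.5 0 9 0 0 0;-0.5 0 14 0 0 0;-0.5 0 18 0 0 0;-0.5 0 20 0 0 0;-0.5 0 22 0 0 0;-0.5 0 23 0 0 0;-0.5 0 23 0 0 0"
}}

```text
time: 24.05
position: [0.5433, -0.1709, 0.0898]
tool_rot: [0.76, 0.649, -0.0, -0.0]
ft_force: [0.1, -0.4, 0.0]
grip_width: 0.0359
grip_force: 20.0
```

Run:
```python
from fit import *; from rig import robot
o=robot.get_obs(); go(o,.5433,-.1705,.075,-9); print(o["ft_force"],o["moment"])
```

```text
pos [ 0.5433 -0.1709  0.0898] yawY -9.0 q6 -0.34 | row [ 0.4 -0.1 14.8] [-0. -0. -0.]
[ 0.13417691 -0.36936098  0.02833008] [-0.09922027  0.06201013  0.0238018 ]
```

>>> {"name": "move_arm", "arguments": {
  "series": "0 0 2 0 0 0;0 0 4 0 0 0;0 0 6 0 0 0;0 0 8 0 0 0;0 0 10 0 0 0;0 0 12 0 0 0;0 0 13 0 0 0;0 0 13 0 0 0"
}}

```text
time: 24.72
position: [0.5432, -0.1709, 0.0767]
tool_rot: [0.76, 0.649, -0.0, -0.0]
ft_force: [0.3, -0.3, 0.2]
grip_width: 0.0356
grip_force: 20.0
```

>>> {"name": "move_arm", "arguments": {
  "series": "0 0 1 0 0 0;0 0 2 0 0 0;0 0 2.5 0 0 0;0 0 3 0 0 0;0 0 3 0 0 0;0 0 3 0 0 0"
}}

```text
time: 25.22
position: [0.5435, -0.171, 0.0749]
tool_rot: [0.76, 0.649, 0.0, 0.0]
ft_force: [-2.3, 0.3, 5.8]
grip_width: 0.036
grip_force: 20.0
```

Contact at exactly the home height (75 mm). I release and retreat.

>>> {"name": "move_arm", "arguments": {
  "series": "0 0 0 0 0 0;0 0 0 0 0 0;0 0 0 0 0 0;0 0 0 0 0 0;0 0 0 0 0 0;0 0 0 0 0 0;0 0 0 0 0 0;0 0 0 0 0 0",
  "jaw": 1
}}

```text
time: 25.88
position: [0.5434, -0.171, 0.074]
tool_rot: [0.76, 0.649, -0.0, -0.0]
ft_force: [0.4, -0.2, 0.4]
grip_width: 0.0809
grip_force: 0.0
```

>>> {"name": "move_arm", "arguments": {
  "series": "0 0 -10 0 0 0;0 0 -30 0 0 0;0 0 -60 0 0 0;0 0 -95 0 0 0;0 0 -120 0 0 0;0 0 -130 0 0 0;0 0 -130 0 0 0;0 0 -130 0 0 0"
}}

```text
time: 26.55
position: [0.5431, -0.1708, 0.2042]
tool_rot: [0.76, 0.649, 0.0, 0.0]
ft_force: [-0.9, 0.0, -1.5]
grip_width: 0.087
grip_force: 0.0
```

Run:
```python
from fit import *; from rig import robot
p=robot.camera("scene"); u,v=np.int32(proj(p,[[.54,-.2,.07]])[0])
cv2.imwrite("pics/s7.png",cv2.resize(p["img"][v-45:v+45,u-60:u+60,::-1],None,fx=6,fy=6,interpolation=cv2.INTER_CUBIC))
```

```text
(no output)
```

View pics/s7.png

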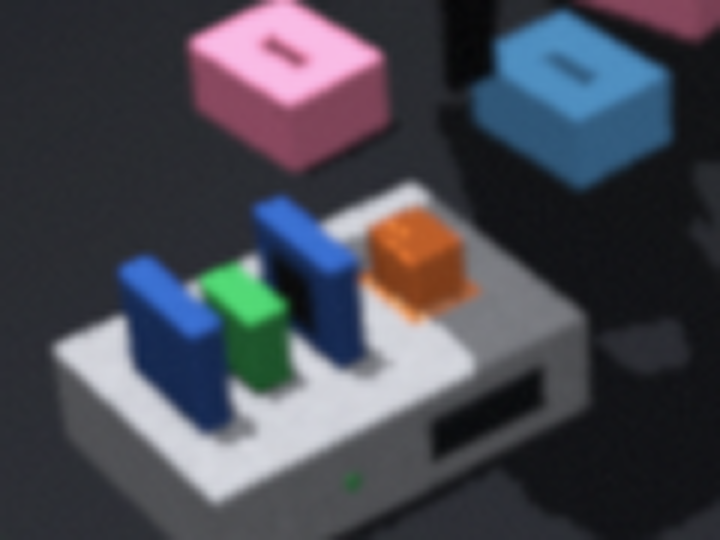

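The plug (415,260) sits flat on its outline and the gauge (245,330) is home; the gripper is clear of both.

```bash
python3 -c "
from rig import robot
print(robot.hand_in())"
```

```text
the job is handed in; nothing more can be done
None
```

I handed the job in at about 27 s of the 72 s: the green gauge went via the light-blue stand into the reader slot and the orange plug is in its socket, both seated and released by contact height and the last picture; no verdict came back.

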